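Second layer of label rolls on a separator plate

ROBOT

A 7-joint arm with a two-finger parallel gripper is mounted at the origin on a cart in front of the work surface, level with it; the furniture and walls round the work are solid. World frame = base frame: x ahead of the robot, y to its left, z up, the work surface at z = 0. Lengths are in m, angles in rad, forces in N, time in s.
With the tool pointing down it reaches from about 0.4 to 0.875 m from the base axis. Payload 6.5 kg.
Tool frame: the origin (TCP) lies at the very end of the fingers, on their centre line; the grasp point (between the pads) lies 19 mm behind it; z points along the fingers, y is the line along which they close (so a half turn about z gives the same grasp; the last joint's range is limited). The gripper opens to 88 mm and grips with 3 to 60 N. Pads are 18 mm wide; open, the fingers measure 123 mm over their backs; the gripper's body (75 mm by 187 mm) begins 45 mm behind the grasp point.
Start: joints at [-1.276, 0.536, -0.004, 1.538, 0.003, 1.067, -0.071], TCP at [0.229, 0.608, 0.239] pointing down, gripper open.
Joint ranges: [-2.7, 2.7], [-0.37, 2.16], [-1.27, 1.26], [0.24, 2.4], [-1.31, 4.45], [0.19, 1.91], [-2.76, 2.76]. Speed limits (rad/s): [2.39, 2.39, 3.14, 3.14, 3.14, 3.14, 3.14].

INTERFACE

Orientations are given as a unit quaternion [w, x, y, z].
In Python, from bench import manip gives the robot as it stands.
- The arm moves only by the tool apply_moves, never from a script. Its argument "increments" is a list that holds one entry, the list of rows, each a list of 6 numbers: the shift along the tool's x, y, z in mm, then the turn, a rotation vector about the tool's x, y, z in rad. A call has 1 to 5 rows; each row shifts and turns the commanded pose from where the row before left it, along the tool's axes as they then stand; what a row does not reach is not made up. A row lasts 1/10 s, in which the tool goes at most 50 mm and 8.59 degrees, less where a joint would pass 70% of its speed; a pose out of reach is approached as far as the arm can. A call is refused whole if a number of a shift passes 50 or a number of a turn 0.15, either way. A call with a gripper value outside its range is refused whole. "grip" is the finger opening in mm, from 0 to 88.1, set as the call begins (left out, the last holds). The fingers move at their own pace and stop on an object; "squeeze" is the grip in N (left out, the last holds). Time passes only in rows, so rows that do not move let the fingers close. It gives the time, the measured TCP pose, the force, the opening and the grip force at its end, in the units of the state.
- manip.get_state(): the state, without advancing time (a new reading comes with each control period).
- manip.grab_frame(name): name is "scene" or "top" or "wrist"; returns (picture, depth): 480x640x3 uint8, red, green, blue; 480x640 float32, m along the optical axis (not along the pixel's ray), 0 where there is no reading.
- manip.get_calibration(name): a dict with "K" (3x3 intrinsics, pixels), "eye" and "orientation" of the camera in the world; the wrist camera has in their place "tool_from_camera" (4x4, takes a point from camera to tool coordinates, whose origin is the TCP and whose axes are the flange's). Camera axes: x right, y down, z forward; pixel columns grow to the right and rows downward; lengths in m; the calibration is good to about 2 mm. A picture is of the moment at which its call begins: read the wrist's pose just before it. get_calibration takes no time and is no camera call.
- manip.hand_in(): hands the job in; it is judged then, once.
The state is a dict: "time_s": time; "joints": joint angles; "joint_velocities": joint speeds; "tau": joint torques, N m; "eef_pos": TCP position; "orientation": TCP orientation; "ft_force": force on the tool from outside, world axes, zero at the start; "torque": the same for the moment, N m; "grip_width": finger opening in m; "finger_force": force on a finger pad.
Only numpy, scipy, OpenCV 4.12 (cv2) and the standard library are available. Lean on these libraries where they do the work, as an engineer would, in place of code of your own. Each camera call takes 0.05 s, during which the arm holds its last target. There are 200 camera calls.

TASK

Put a loose label roll flat into the empty pocket of the stacking stand so that it holds the little sensing pin down. Then take the separator plate from the sloping holder and lay it level, centred and square over the two rolls in the stand, tab upwards, and finally stand the other two label rolls flat on the plate as the next layer, one on each of its circle marks, each side of the tab. Leave the stamp, spanner and marker where they lie.

Things in the scene. Friction and masses are not known exactly. Their poses are not given: they have to be found in the camera images.
- stand: fixed low aluminium stand, 96 (x) x 192 (y) x 18 mm, origin under its centre, z up; its yaw and place vary. Two 80 x 80 mm pockets lie side by side, centres at y = -48 and +48 mm, floor at z = 12 mm; rims 6 mm thick and the 16 mm wide rib between stand 6 mm above that floor. A black switch body, 16 mm high, projects 36 mm beyond the -y end, by the pin pocket
- pin_pocket (a point): centre of the floor of the empty pocket at the stand's -y end, the one with the sensing pin; axes as the stand
- plain_pocket (a point): centre of the floor of the pocket at the stand's +y end; a label roll stands in it already and stays there
- sense_pin (a joint): steel sensing pin, 8 mm across, in the floor of the pin pocket 24 mm from the pocket's centre towards the stand's -y end: 0 up (6 mm proud of the floor), 0.006 m fully down; a weak spring (0.4 N) that the weight of one label roll presses down
- holder: fixed steel holder, 100 x 196 mm, origin under its centre, with a deck that slopes at 35 degrees: it rises towards the holder's +x and faces its -x and up. Centre of the deck's surface 70 mm above the origin; high edge at about 100 mm; a lip 12 mm high closes the low edge. Its yaw (25 to 50 degrees) and place vary
- separator: flat aluminium plate, 80 (x) x 180 (y) x 4 mm, 0.14 kg, with an upright tab in the middle of its upper side: 10 mm thick (along y), 44 mm long (along x), top 38 mm above the plate's underside. Origin at the centre of the underside; z is the normal on the tab's side. Starts on the holder's sloping deck, x up the slope, so z leans 35 degrees
- spot_right (a point): centre of the circle mark on the plate's upper face at its y = -48 mm
- spot_left (a point): centre of the circle mark on the plate's upper face at its y = +48 mm
- roll_seated: white label roll, 68 mm across, 40 mm high, axis vertical, about 0.12 kg, already standing in the plain pocket. Origin at the centre of its underside, z along the axis.
- roll_a: loose white label roll, 68 mm across, 40 mm high, 0.12 kg, standing on the table, axis vertical. Origin at the centre of its underside, z along the axis. Grip it across the outside: the bore admits no finger. The three loose rolls are alike; any may go to any place. The roll far right beside the crates is part of the room: not one of these
- roll_b: loose white label roll like roll_a; origin at the centre of its underside
- roll_c: loose white label roll like roll_a; origin at the centre of its underside
- stamp: bystander: hand stamp with a black grip, 36 x 40 x 80 mm high; origin at the centre of its underside
- spanner: bystander: small open spanner lying flat, 23 x 151 x 8 mm, long along its y; origin at the centre of its underside
- marker: bystander: marker pen lying flat, 21 x 140 x 18 mm, long along its y; origin at the centre of its underside
Things that resemble listed ones, but are neither listed nor needed, are in the scene too. What is shaped like the roll_a but brown or yellow is not meant.

How it is judged:
By the outcome, as a careful person would: the job done as asked, in the order asked, and still so for the second after the job is handed in, with the robot touching nothing.
It also fails if it takes over 72 s, if anything falls off the work surface, if the arm or the gripper's body presses on something with over 40 N, if the wrist force passes 120 N, or if a joint passes its speed limit or range.

## Working session

There is one attempt and no reset: what is moved stays moved. The work goes in short steps, Python scripts to look and compute and a tool call to move; the robot and the scene stay as the last step left them, time stands still between calls to the robot, and variables do not carry over. Pictures are saved under pics/ and viewed, at most 10 in all, crops included, and the job is handed in when it is done.

Besides the shell and the picture viewer there is one more tool, called after "Request:" as name([rows], argument=value, ...), one row to a line, values as JSON. apply_moves: Moves the arm, as the interface text tells. Its arguments: {"type":"object","properties":{"increments":{"type":"array"},"grip":{"type":"number"},"squeeze":{"type":"number"}},"required":["increments"]}

```bash
ls; mkdir -p pics; cat > h.py <<'E'
import numpy as np, cv2
from bench import manip
from scipy.spatial.transform import Rotation as R
def q2R(q): return R.from_quat([q[1],q[2],q[3],q[0]]).as_matrix()
def cam(n):
    c=manip.get_calibration(n); K=np.array(c["K"])
    if n=="wrist":
        s=manip.get_state(); T=np.eye(4); T[:3,:3]=q2R(s["orientation"]); T[:3,3]=s["eef_pos"]
        T=T@np.array(c["tool_from_camera"])
    else:
        T=np.eye(4); o=np.array(c["orientation"]); T[:3,:3]=o if o.shape==(3,3) else q2R(o); T[:3,3]=c["eye"]
    return K,T
def grab(n,f=None):
    K,T=cam(n); p,d=manip.grab_frame(n)
    if f: cv2.imwrite("pics/"+f,p[:,:,::-1])
    v,u=np.mgrid[:480,:640]
    P=np.stack([(u-K[0,2])/K[0,0]*d,(v-K[1,2])/K[1,1]*d,d],-1)@T[:3,:3].T+T[:3,3]
    P[d==0]=np.nan
    return p,d,P,K,T
E
python3 - <<'E'
from h import *
s=manip.get_state(); print(s["time_s"],s["eef_pos"],s["orientation"],s["ft_force"],s["grip_width"])
for n in ("scene","top"):
    p,d,P,K,T=grab(n,n+"0.png"); np.savez(n+"0.npz",p=p,P=P,K=K,T=T); print(n,K[0,0],T.round(3).tolist())
print(manip.get_calibration("wrist"))
E
```

```text
pics
0.0 [0.22923219 0.60760767 0.23786235] [-9.28933490e-05  1.79356393e-01  9.83783815e-01 -8.24959635e-04] [ 0.07254892 -0.53953649 -0.85472474] 0.08783962414226325
scene 580.6686037933387 [[0.809, -0.431, 0.4, 0.072], [-0.588, -0.6, 0.543, -0.775], [0.006, -0.674, -0.738, 1.03], [0.0, 0.0, 0.0, 1.0]]
top 566.7451772981177 [[-0.024, -0.981, 0.191, 0.383], [-1.0, 0.024, -0.002, -0.099], [-0.002, -0.191, -0.982, 1.163], [0.0, 0.0, 0.0, 1.0]]
{'K': array([[380.96992548,   0.        , 319.15988696],
       [  0.        , 380.96992548, 240.09021046],
       [  0.        ,   0.        ,   1.        ]]), 'tool_from_camera': array([[ 2.93912583e-04, -9.62533009e-01, -2.71164378e-01,
         6.97442674e-02],
       [ 9.99999393e-01,  5.70918436e-04, -9.42658611e-04,
        -2.64960511e-04],
       [ 1.06215277e-03, -2.71163936e-01,  9.62532592e-01,
        -1.46743332e-01],
       [ 0.00000000e+00,  0.00000000e+00,  0.00000000e+00,
         1.00000000e+00]])}
```

View pics/scene0.png

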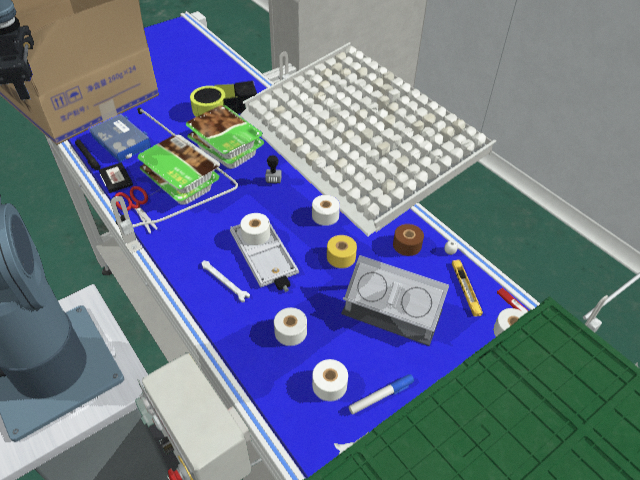

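View pics/top0.png

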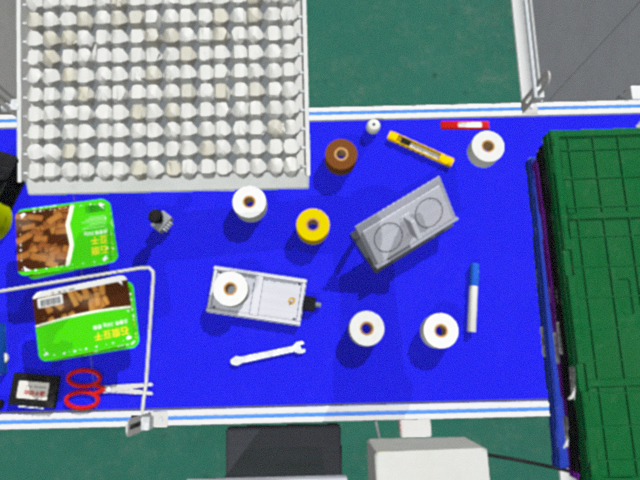

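The top view shows loose white rolls at (250,204), (366,329) and (440,331). The stand is around (257,295) with its switch at (310,304) and the seated roll at (231,290). The holder and plate are at about (405,225), and the excluded roll is at (486,149).

```bash
cat > m.py <<'E'
from h import *
for n in ("top",):
    D=np.load(n+"0.npz"); p,P=D["p"],D["P"]; z=P[...,2]
    def blob(m,amin=100):
        k,l,s,c=cv2.connectedComponentsWithStats(m.astype(np.uint8))
        for i in range(1,k):
            if s[i,4]>amin:
                q=P[l==i]; r=cv2.minAreaRect((q[:,:2]*1000).astype(np.float32))
                (cx,cy),rr=cv2.minEnclosingCircle((q[:,:2]*1000).astype(np.float32))
                print(c[i].round(),s[i,4],"z",np.median(q[:,2]).round(4),"rect",np.round(r[0],1),np.round(r[1],1),round(r[2],1),"circ",round(cx,1),round(cy,1),round(rr,1))
    x=P[...,0];y=P[...,1]
    inb=(x>.3)&(x<.95)&(abs(y)<.55)
    print("table z",np.nanmedian(z[(p[...,2]>180)&(p[...,0]<60)&inb]))
    white=(p.min(2)>150)
    print("z .034-.05"); blob((z>.034)&(z<.046)&inb&(p.max(2).astype(int)-p.min(2)<60),200)
    print("seated"); blob((z>.046)&(z<.058)&inb&white,200)
    print("stand"); blob((z>.008)&(z<.024)&inb&(p.max(2).astype(int)-p.min(2)<60))
    print("plate/holder");
    m=inb&(z>.03)&(x>.5)&(y<-.1)&(p.max(2).astype(int)-p.min(2)<40); blob(m,800)
    h=(z>.05)&inb&(y<.08); print("tall"); blob(h,50)
E
python3 m.py
```

```text
table z -0.000492507158187494
z .034-.05
[487. 146.] 692 z 0.0393 rect [ 804.2 -474.4] [67.2 67.6] 5.2 circ 805.0 -473.8 35.2
[249. 202.] 721 z 0.0396 rect [696.5  24.2] [68.2 66. ] 0.7 circ 696.2 24.9 34.8
[366. 328.] 811 z 0.0395 rect [ 433.9 -205.9] [65.4 66.4] 87.9 circ 433.7 -205.4 34.0
[440. 330.] 813 z 0.0394 rect [ 426.6 -350.3] [67.2 66.3] 88.7 circ 426.0 -350.5 34.3
seated
[143. 168.] 304 z 0.0545 rect [767.9 237.9] [39.4 96.5] 0.1 circ 769.1 237.9 48.2
[228. 167.] 650 z 0.0549 rect [769.6  61.1] [167.7  37.2] 88.9 circ 762.3 61.2 84.5
[101. 170.] 228 z 0.0549 rect [766.7 327.2] [88.8 36. ] 87.8 circ 767.4 327.2 46.1
[419. 235.] 745 z 0.0519 rect [ 610.  -308.5] [ 30.7 191.6] 31.7 circ 613.7 -306.0 96.2
[230. 288.] 808 z 0.0516 rect [517.   60.9] [67.3 66.1] 89.2 circ 517.0 61.2 34.2
stand
[166. 187.] 2193 z 0.0191 rect [740.2 198.1] [ 24.4 592.4] 0.4 circ 748.3 198.1 296.2
[ 14. 193.] 126 z 0.0157 rect [736. 523.] [10.9 61.2] 68.1 circ 735.1 520.8 30.7
[101. 288.] 610 z 0.0215 rect [537.7 353.2] [326.9 145.9] 70.0 circ 491.4 370.3 165.0
[266. 298.] 3436 z 0.0133 rect [503.6  -4.2] [226.6  96.1] 80.1 circ 503.7 -0.1 117.4
[472. 308.] 378 z 0.0156 rect [ 468.9 -423.6] [17.3 92. ] 82.5 circ 469.1 -422.4 46.2
[ 34. 390.] 1403 z 0.014 rect [329.1 453.2] [91.  63.1] 84.3 circ 330.8 453.3 53.9
plate/holder
[549. 212.] 1299 z 0.1683 rect [ 633.9 -537.9] [267.6  23.7] 0.1 circ 634.1 -540.1 134.0
[406. 223.] 4545 z 0.0751 rect [ 636.1 -291.7] [ 90.1 195.6] 30.2 circ 635.1 -292.5 105.2
tall
[263. 124.] 6838 z 0.0677 rect [848.  -11.1] [182.2 203.9] 90.0 circ 850.7 -10.6 133.7
[559. 271.] 8318 z 0.1957 rect [ 536.1 -537.9] [ 36.3 471.8] 88.4 circ 535.9 -542.4 235.9
[406. 221.] 4285 z 0.0779 rect [ 637.  -292.5] [ 91. 198.] 29.9 circ 636.1 -292.1 106.5
[233. 288.] 535 z 0.0522 rect [516.9  53. ] [66.  51.6] 0.2 circ 517.5 60.5 33.9
```

```bash
cat > plan.py <<'E'
from h import *
def down(yaw):  # tool z down, tool y at yaw (deg) in world
    a=np.radians(yaw); y=np.array([np.cos(a),np.sin(a),0]); z=np.array([0,0,-1.]); return np.stack([np.cross(y,z),y,z],1)
def plan(wps,smax=45,amax=.14,start=None):
    """wps: list of (pos mm, R, min rows)"""
    if start is None:
        s=manip.get_state(); start=(np.array(s["eef_pos"])*1000,q2R(s["orientation"]))
        print("at",start[0].round(1),"t",round(s["time_s"],2),"w",round(s["grip_width"]*1000,1))
    p,M=start; rows=[]
    for w in wps:
        tp,tR=np.array(w[0],float),w[1]; nmin=w[2] if len(w)>2 else 1
        rv=R.from_matrix(M.T@tR).as_rotvec()
        n=max(nmin,int(np.ceil(np.linalg.norm(tp-p)/smax)),int(np.ceil(np.linalg.norm(rv)/amax)))
        for k in range(n):
            f=1/(n-k); sh=np.round(M.T@((tp-p)*f),0)
            rv=np.round(R.from_matrix(M.T@tR).as_rotvec()*f,2 if k<n-1 else 3)
            rows.append([*sh,*rv]); p=p+M@sh; M=M@R.from_rotvec(rv).as_matrix()
        rows.append("--")
    out=[]
    for r in rows: print(r if r=="--" else [float("%g"%v) for v in r])
    return p,M
E
cat > fit.py <<'E'
from h import *
D=np.load("top0.npz"); P=D["P"]; z=P[...,2]
q=P[195:270,345:465].reshape(-1,3); q=q[(q[:,2]>.035)]
best=0
rng=np.random.default_rng(0)
for _ in range(300):
    a=q[rng.choice(len(q),3,False)]; n=np.cross(a[1]-a[0],a[2]-a[0]); n/=np.linalg.norm(n)+1e-12
    c=abs((q-a[0])@n)<.002
    if c.sum()>best: best=c.sum(); B=c
s=q[B]; c=s.mean(0); n=np.linalg.svd(s-c)[2][2]; n*=np.sign(n[2])
print("n",n.round(4),"tilt",np.degrees(np.arccos(n[2])),"yaw",np.degrees(np.arctan2(-n[1],-n[0])),len(s))
h=(q-c)@n
# in-plane axes
ex=np.array([-n[0],-n[1],0]); ex-=n*(ex@n); ex/=np.linalg.norm(ex); ey=np.cross(n,ex)
i=abs(h)<.003; uv=np.stack([(q[i]-c)@ex,(q[i]-c)@ey],1)*1000
print("plate rect",cv2.minAreaRect(uv.astype(np.float32)))
t=(h>.028)&(h<.04); uvt=np.stack([(q[t]-c)@ex,(q[t]-c)@ey],1)*1000
print("tab",t.sum(),cv2.minAreaRect(uvt.astype(np.float32)),np.median(h[t]))
r=cv2.minAreaRect(uvt.astype(np.float32))
print("tab foot world",(c+ex*r[0][0]/1000+ey*r[0][1]/1000).round(4), "ex",ex.round(3),"ey",ey.round(3))
r=cv2.minAreaRect(uv.astype(np.float32)); print("plate ctr world",(c+ex*r[0][0]/1000+ey*r[0][1]/1000).round(4))
E
python3 fit.py
python3 - <<'E'
from plan import *
Y=down(-9.9)
plan([((480,100,235),down(30)),((434,-205.5,110),Y),((434,-205.5,12),Y)])
E
```

```text
n [-0.4812 -0.2683  0.8345] tilt 33.43125123659368 yaw 29.140510208947507 2225
plate rect ((3.0116043090820312, -7.6300811767578125), (98.66373443603516, 194.7039337158203), 0.8279824256896973)
tab 117 ((-2.863004684448242, -8.612863540649414), (10.964962005615234, 43.698673248291016), 89.77642059326172) 0.034189185062636795
tab foot world [ 0.6342 -0.2933  0.07  ] ex [0.729 0.406 0.551] ey [-0.487  0.873 -0.   ]
plate ctr world [ 0.638  -0.2901  0.0733]
at [229.3 607.7 238. ] t 0.1 w 88.2
[-32.0, -30.0, 0.0, -0.0, 0.0, 0.05]
[-33.0, -28.0, 0.0, -0.0, 0.0, 0.05]
[-35.0, -26.0, 0.0, -0.0, 0.0, 0.05]
[-36.0, -25.0, 0.0, -0.0, 0.0, 0.05]
[-37.0, -23.0, 0.0, -0.0, 0.0, 0.05]
[-38.0, -21.0, 0.0, -0.0, 0.0, 0.05]
[-39.0, -19.0, 1.0, -0.0, 0.0, 0.06]
[-40.0, -17.0, 0.0, -0.0, 0.0, 0.05]
[-41.0, -14.0, 1.0, -0.0, 0.0, 0.06]
[-42.0, -12.0, 0.0, -0.0, 0.0, 0.05]
[-42.0, -10.0, 1.0, -0.0, 0.0, 0.06]
[-43.0, -7.0, 0.0, -0.0, 0.0, 0.05]
[-44.0, -6.0, 1.0, -0.001, 0.001, 0.056]
--
[-30.0, -24.0, 16.0, -0.0, 0.0, 0.09]
[-32.0, -21.0, 16.0, -0.0, 0.0, 0.09]
[-34.0, -18.0, 15.0, -0.0, 0.0, 0.09]
[-36.0, -15.0, 16.0, -0.0, 0.0, 0.09]
[-37.0, -12.0, 15.0, -0.0, 0.0, 0.08]
[-37.0, -9.0, 16.0, -0.0, 0.0, 0.09]
[-38.0, -6.0, 15.0, -0.0, 0.0, 0.08]
[-39.0, -2.0, 16.0, -0.0, 0.0, 0.087]
--
[0.0, -0.0, 33.0, -0.0, 0.0, -0.0]
[0.0, -0.0, 32.0, -0.0, 0.0, -0.0]
[0.0, -0.0, 33.0, -0.0, 0.0, -0.0]
--
```

Request:
apply_moves([
  [[-32,-30,0,0,0,0.05],[-33,-28,0,0,0,0.05],[-35,-26,0,0,0,0.05],[-36,-25,0,0,0,0.05],[-37,-23,0,0,0,0.05]],
], grip=88)

```text
time_s: 0.6
eef_pos: [0.3264, 0.4106, 0.2385]
orientation: [-0.0, 0.302, 0.953, -0.0]
ft_force: [0.1, 0.5, 0.1]
grip_width: 0.0881
finger_force: 0.0
```

Request:
apply_moves([
  [[-38,-21,0,0,0,0.05],[-39,-19,1,0,0,0.06],[-40,-17,0,0,0,0.05],[-41,-14,1,0,0,0.06],[-42,-12,0,0,0,0.05]],
])

```text
time_s: 1.1
eef_pos: [0.4224, 0.216, 0.2366]
orientation: [-0.0, 0.427, 0.904, -0.0]
ft_force: [1.2, -0.3, 0.1]
grip_width: 0.088
finger_force: 0.0
```

Request:
apply_moves([
  [[-42,-10,1,0,0,0.06],[-43,-7,0,0,0,0.05],[-44,-6,1,0,0,0.056]],
])

```text
time_s: 1.4
eef_pos: [0.4803, 0.0985, 0.2347]
orientation: [-0.0, 0.501, 0.866, 0.0]
ft_force: [-0.2, 0.1, 1.0]
grip_width: 0.088
finger_force: 0.0
```

Request:
apply_moves([
  [[-30,-24,16,0,0,0.09],[-32,-21,16,0,0,0.09],[-34,-18,15,0,0,0.09],[-36,-15,16,0,0,0.09],[-37,-12,15,0,0,0.08]],
])

```text
time_s: 1.9
eef_pos: [0.4512, -0.0923, 0.1561]
orientation: [0.0, 0.678, 0.735, -0.0]
ft_force: [0.7, -0.5, -0.4]
grip_width: 0.088
finger_force: 0.0
```

Request:
apply_moves([
  [[-37,-9,16,0,0,0.09],[-38,-6,15,0,0,0.08],[-39,-2,16,0,0,0.087],[0,0,0,0,0,0],[0,0,0,0,0,0]],
])

```text
time_s: 2.4
eef_pos: [0.4337, -0.2057, 0.1093]
orientation: [-0.001, 0.766, 0.643, -0.0]
ft_force: [0.4, 1.8, -0.6]
grip_width: 0.0879
finger_force: 0.0
```

Request:
apply_moves([
  [[0,0,33,0,0,0],[0,0,33,0,0,0],[0,0,31,0,0,0],[0,0,0,0,0,0]],
])

```text
time_s: 2.8
eef_pos: [0.4329, -0.2025, 0.0104]
orientation: [-0.003, 0.764, 0.645, -0.001]
ft_force: [-0.1, 0.3, 0.3]
grip_width: 0.0879
finger_force: 0.0
```

Request:
apply_moves([
  [[0,0,0,0,0,0],[0,0,0,0,0,0],[0,0,0,0,0,0],[0,0,0,0,0,0],[0,0,0,0,0,0]],
], grip=60, squeeze=20)

```text
time_s: 3.3
eef_pos: [0.4355, -0.2052, 0.0142]
orientation: [0.001, 0.765, 0.644, 0.001]
ft_force: [-1.6, 1.1, 8.4]
grip_width: 0.0677
finger_force: 20.0
```

Request:
apply_moves([
  [[0,0,-20,0,0,0],[0,0,-40,0,0,0],[0,0,-40,0,0,0],[0,0,0,0,0,0]],
])

```text
time_s: 3.7
eef_pos: [0.4374, -0.2065, 0.1173]
orientation: [0.004, 0.766, 0.643, 0.003]
ft_force: [0.4, 0.6, -1.2]
grip_width: 0.0674
finger_force: 20.0
```

```bash
python3 - <<'E'
from plan import *
Y=down(-9.9)
plan([((498.4,-33.8,112),Y),((498.4,-33.8,40),Y),((498.4,-33.8,25),Y,2)])
E
```

```text
at [ 437.4 -206.5  117.3] t 3.7 w 67.4
[36.0, 6.0, 1.0, 0.0, 0.0, -0.0]
[36.0, 6.0, 1.0, 0.0, 0.0, -0.0]
[36.0, 6.0, 1.0, 0.0, 0.0, -0.0]
[36.0, 6.0, 1.0, 0.0, 0.0, -0.0]
[37.0, 6.0, 1.0, 0.009, 0.001, -0.0]
--
[-0.0, 0.0, 36.0, -0.0, -0.0, -0.0]
[-0.0, 0.0, 36.0, -0.0, -0.0, -0.0]
--
[-0.0, 0.0, 8.0, -0.0, -0.0, -0.0]
[-0.0, 0.0, 7.0, -0.0, -0.0, -0.0]
--
```

Request:
apply_moves([
  [[36,6,1,0,0,0],[36,6,1,0,0,0],[36,6,1,0,0,0],[36,6,1,0,0,0],[37,6,1,0,0,0]],
])

```text
time_s: 4.2
eef_pos: [0.4951, -0.0306, 0.1076]
orientation: [-0.0, 0.766, 0.643, 0.0]
ft_force: [0.7, -0.7, -1.3]
grip_width: 0.0679
finger_force: 20.0
```

Request:
apply_moves([
  [[0,0,0,0,0,0],[0,0,0,0,0,0],[0,0,0,0,0,0]],
])

```text
time_s: 4.5
eef_pos: [0.4945, -0.0333, 0.1076]
orientation: [0.0, 0.766, 0.643, -0.0]
ft_force: [0.2, -0.8, -1.0]
grip_width: 0.0676
finger_force: 20.0
```

```bash
python3 - <<'E'
from plan import *
p,d,P,K,T=grab("wrist","w1.png")
Y=down(-9.9)
plan([((498.4,-33.8,40),Y),((498.4,-33.8,25),Y,2)])
m=(P[...,2]>.048)&(P[...,2]<.056)&(p.min(2)>130)
q=P[m][:,:2]*1000; print(len(q), cv2.minAreaRect(q.astype(np.float32)) if len(q) else 0)
E
```

```text
at [494.5 -33.5 107.7] t 4.55 w 67.7
[0.0, 2.0, 34.0, -0.0, 0.0, -0.0]
[0.0, 2.0, 34.0, -0.0, 0.001, -0.002]
--
[0.0, -0.0, 7.0, -0.0, -0.0, -0.0]
[0.0, -0.0, 8.0, -0.0, -0.0, -0.0]
--
13292 ((517.2266845703125, 60.28056335449219), (66.10008239746094, 68.23612213134766), 80.30655670166016)
```

View pics/w1.png

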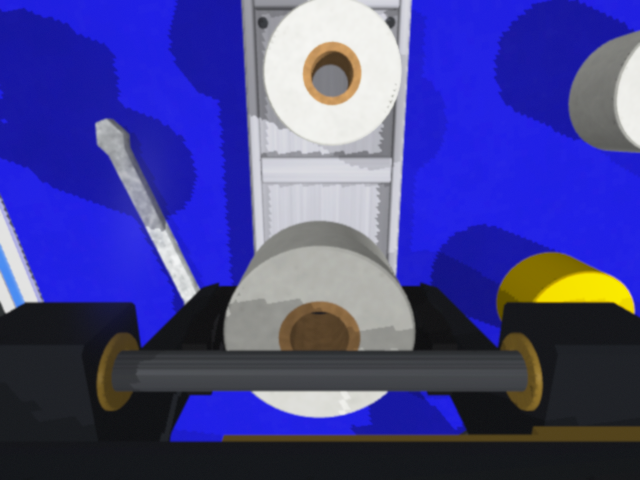

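The pocket is empty and lined up under the held roll. The seated roll sits at (332,72), and its measured position agrees with the top view, so I'll lower.

Request:
apply_moves([
  [[0,2,34,0,0,0],[0,2,34,0,0,0],[0,0,7,0,0,0],[0,0,6,0,0,0],[0,0,0,0,0,0]],
])

```text
time_s: 5.05
eef_pos: [0.4991, -0.0336, 0.0272]
orientation: [0.0, 0.766, 0.643, 0.0]
ft_force: [0.4, -0.7, -0.2]
grip_width: 0.0673
finger_force: 20.0
```

Request:
apply_moves([
  [[0,0,1,0,0,0],[0,0,0,0,0,0],[0,0,0,0,0,0]],
])

```text
time_s: 5.35
eef_pos: [0.4996, -0.0328, 0.0265]
orientation: [0.0, 0.765, 0.643, 0.001]
ft_force: [0.8, -0.1, -1.9]
grip_width: 0.0675
finger_force: 20.0
```

Request:
apply_moves([
  [[0,0,1,0,0,0],[0,0,0,0,0,0]],
])

```text
time_s: 5.55
eef_pos: [0.4997, -0.0328, 0.0261]
orientation: [0.0, 0.766, 0.643, 0.001]
ft_force: [-2.6, -0.2, 15.3]
grip_width: 0.0675
finger_force: 20.0
```

Request:
apply_moves([
  [[0,0,0,0,0,0],[0,0,0,0,0,0],[0,0,0,0,0,0],[0,0,0,0,0,0]],
], grip=88)

```text
time_s: 5.95
eef_pos: [0.499, -0.0328, 0.0247]
orientation: [0.0, 0.766, 0.643, -0.0]
ft_force: [-0.4, -0.1, 0.4]
grip_width: 0.0881
finger_force: 0.0
```

Request:
apply_moves([
  [[0,0,-25,0,0,0],[0,0,-45,0,0,0],[0,0,-50,0,0,0],[0,0,-45,0,0,0],[0,0,0,0,0,0]],
])

```text
time_s: 6.45
eef_pos: [0.5025, -0.0333, 0.1948]
orientation: [0.003, 0.766, 0.643, 0.004]
ft_force: [-0.6, 0.1, 0.2]
grip_width: 0.088
finger_force: 0.0
```

```bash
python3 - <<'E'
from plan import *
# approach pose: tool z = -n ; tool y = +-plate y
def tilt(yaw,t=35):
    a=np.radians(yaw); t=np.radians(t)
    ex=np.array([np.cos(a)*np.cos(t),np.sin(a)*np.cos(t),np.sin(t)]); n=np.array([-np.cos(a)*np.sin(t),-np.sin(a)*np.sin(t),np.cos(t)]); ey=np.cross(n,ex)
    return ex,ey,n
ex,ey,n=tilt(29.5)
F=np.array([634.2,-293.3,70.])
for sg in (1,-1):
    y=sg*ey; z=-n; M=np.stack([np.cross(y,z),y,z],1)
    print(sg, M.round(3).tolist())
    s=manip.get_state(); print("rot",R.from_matrix(q2R(s["orientation"]).T@M).as_rotvec())
print(s["joints"])
E
```

```text
1 [[-0.713, -0.492, 0.499], [-0.403, 0.87, 0.282], [-0.574, 0.0, -0.819]]
rot [-0.6774576  -0.31504613 -2.1756128 ]
-1 [[0.713, 0.492, 0.499], [0.403, -0.87, 0.282], [0.574, -0.0, -0.819]]
rot [-0.2620888   0.56358112  0.85604097]
[-0.51184119  0.38934042  0.60973967  1.99587209 -0.30016194  0.83438932
  0.0912511 ]
```

```bash
cat >> plan.py <<'E'
def tilt(yaw,t=35):
    a=np.radians(yaw); t=np.radians(t)
    ex=np.array([np.cos(a)*np.cos(t),np.sin(a)*np.cos(t),np.sin(t)]); n=np.array([-np.cos(a)*np.sin(t),-np.sin(a)*np.sin(t),np.cos(t)]); ey=np.cross(n,ex)
    y=-ey; z=-n
    return ex,ey,n,np.stack([np.cross(y,z),y,z],1)
E
python3 - <<'E'
from plan import *
ex,ey,n,M=tilt(29.5)
F=np.array([634.2,-293.3,70.])
plan([(F+120*n,M)],smax=40,amax=.13)
E
```

```text
at [502.5 -33.3 194.8] t 6.45 w 88.0
[-31.0, 13.0, 3.0, -0.03, 0.06, 0.1]
[-29.0, 16.0, 2.0, -0.03, 0.06, 0.09]
[-28.0, 19.0, 0.0, -0.03, 0.06, 0.1]
[-26.0, 22.0, -1.0, -0.03, 0.06, 0.09]
[-24.0, 24.0, -1.0, -0.03, 0.06, 0.1]
[-21.0, 26.0, -2.0, -0.03, 0.07, 0.09]
[-18.0, 28.0, -2.0, -0.03, 0.06, 0.1]
[-16.0, 30.0, -3.0, -0.02, 0.06, 0.1]
[-12.0, 32.0, -3.0, -0.026, 0.07, 0.09]
--
```

Request:
apply_moves([
  [[-31,13,3,-0.03,0.06,0.1],[-29,16,2,-0.03,0.06,0.09],[-28,19,0,-0.03,0.06,0.1],[-26,22,-1,-0.03,0.06,0.09],[-24,24,-1,-0.03,0.06,0.1]],
], grip=50)

```text
time_s: 6.95
eef_pos: [0.5383, -0.1978, 0.1743]
orientation: [-0.039, 0.886, 0.433, 0.162]
ft_force: [-0.1, 0.7, 0.5]
grip_width: 0.0508
finger_force: 0.0
```

Request:
apply_moves([
  [[-21,26,-2,-0.03,0.07,0.09],[-18,28,-2,-0.03,0.06,0.1],[-16,30,-3,-0.02,0.06,0.1],[-12,32,-3,-0.026,0.07,0.09]],
])

```text
time_s: 7.35
eef_pos: [0.5707, -0.3285, 0.162]
orientation: [-0.078, 0.924, 0.241, 0.287]
ft_force: [1.0, 0.4, -0.3]
grip_width: 0.0501
finger_force: 0.0
```

Request:
apply_moves([
  [[0,0,0,0,0,0],[0,0,0,0,0,0],[0,0,0,0,0,0]],
])

```text
time_s: 7.65
eef_pos: [0.5709, -0.3253, 0.1625]
orientation: [-0.078, 0.923, 0.244, 0.286]
ft_force: [0.2, 1.1, 0.4]
grip_width: 0.0497
finger_force: 0.0
```

```bash
cat > tab.py <<'E'
from plan import *
import sys
p,d,P,K,T=grab("wrist",sys.argv[1]); s=manip.get_state(); print(s["joints"].round(2) if hasattr(s["joints"],"round") else s["joints"])
ctr=np.array([.634,-.293,.07]); 
q=P[(np.linalg.norm(P-ctr,axis=2)<.12)]; 
n0=tilt(29.5)[2]; h=(q-ctr)@n0; q=q[abs(h)<.06]
rng=np.random.default_rng(0);best=0
for _ in range(300):
    a=q[rng.choice(len(q),3,False)]; n=np.cross(a[1]-a[0],a[2]-a[0]); n/=np.linalg.norm(n)+1e-12
    k=(abs((q[::7]-a[0])@n)<.0012).sum()
    if k>best and abs(n@n0)>.95: best=k;B=(a[0],n)
c=q[abs((q-B[0])@B[1])<.0015]; c0=c.mean(0); n=np.linalg.svd((c-c0)[::10],full_matrices=False)[2][2]; n*=np.sign(n[2])
h=(q-c0)@n; ex=np.array([-n[0],-n[1],0]); ex-=n*(ex@n); ex/=np.linalg.norm(ex); ey=np.cross(n,ex)
t=q[(h>.031)&(h<.037)]; r=cv2.minAreaRect((np.stack([(t-c0)@ex,(t-c0)@ey],1)*1000).astype(np.float32))
print("tilt",np.degrees(np.arccos(n[2])),"yaw",np.degrees(np.arctan2(-n[1],-n[0])),"tab",r,len(t),np.median((t-c0)@n))
F=c0+(ex*r[0][0]+ey*r[0][1])/1000; print("tab foot",F*1000)
pl=q[abs(h)<.002]; u=np.stack([(pl-c0)@ex,(pl-c0)@ey],1)*1000; print("plane ext",cv2.minAreaRect(u.astype(np.float32)))
E
python3 tab.py w2.png
```

```text
[ 0.39  0.64  0.45  1.83 -1.17  0.93  0.53]
tilt 35.10112708361493 yaw 29.893275038350616 tab ((-0.894073486328125, -0.053723812103271484), (9.978841781616211, 43.6844596862793), 89.67354583740234) 1063 0.0337468959226995
tab foot [ 633.10540353 -294.54289761   71.42526966]
plane ext ((5.105438232421875, -0.13434600830078125), (94.66937255859375, 194.96505737304688), 0.23320221900939941)
```

View pics/w2.png

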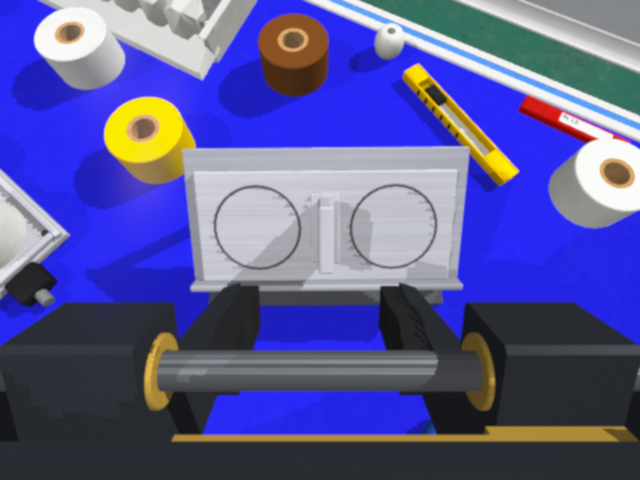

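The tab shows at (326,235), central between the circle marks, and the fitted plane has a 35° tilt and 29.9° yaw. Both match the description.

```bash
python3 - <<'E'
from plan import *
ex,ey,n,M=tilt(29.8)
F=np.array([633.1,-294.5,71.4])
plan([(F+60*n,M),(F+7*n,M,2)])
E
```

```text
at [ 571.2 -325.1  162.8] t 7.7 w 50.1
[2.0, 2.0, 27.0, -0.0, 0.0, -0.0]
[2.0, 2.0, 27.0, -0.003, 0.008, -0.004]
--
[0.0, 0.0, 27.0, -0.0, 0.0, 0.0]
[0.0, 0.0, 26.0, -0.0, 0.0, 0.0]
--
```

Request:
apply_moves([
  [[2,2,27,0,0,0],[2,2,27,-0.003,0.008,-0.004],[0,0,20,0,0,0],[0,0,20,0,0,0],[0,0,0,0,0,0]],
])

```text
time_s: 8.2
eef_pos: [0.6229, -0.298, 0.0864]
orientation: [-0.079, 0.921, 0.246, 0.29]
ft_force: [-0.2, 0.8, 0.7]
grip_width: 0.05
finger_force: 0.0
```

Request:
apply_moves([
  [[0,0,0,0,0,0],[0,0,0,0,0,0]],
])

```text
time_s: 8.4
eef_pos: [0.622, -0.303, 0.089]
orientation: [-0.076, 0.922, 0.244, 0.291]
ft_force: [0.6, -0.1, 0.4]
grip_width: 0.0502
finger_force: 0.0
```

```bash
python3 - <<'E'
from plan import *
ex,ey,n,M=tilt(29.8)
F=np.array([633.1,-294.5,71.4])
plan([(F+7*n,M,1)]); s=manip.get_state(); print(np.round(s["joints"],2)); print((np.array(s["eef_pos"])*1000-F)@np.stack([ex,ey,n],1))
E
```

```text
at [ 622. -303.   89.] t 8.4 w 50.2
[1.0, -2.0, 15.0, 0.004, 0.001, -0.001]
--
[ 0.42  0.77  0.3   1.78 -1.27  0.79  0.59]
[-1.24515978 -1.8288171  22.41546593]
```

Request:
apply_moves([
  [[1,-2,15,0,0,0],[0,0,0,0,0,0],[0,0,0,0,0,0]],
])

```text
time_s: 8.7
eef_pos: [0.629, -0.2964, 0.0769]
orientation: [-0.076, 0.922, 0.244, 0.291]
ft_force: [1.0, -1.3, 0.7]
grip_width: 0.05
finger_force: 0.0
```

Request:
apply_moves([
  [[0,0,0,0,0,0],[0,0,0,0,0,0],[0,0,0,0,0,0],[0,0,0,0,0,0],[0,0,0,0,0,0]],
], grip=5, squeeze=35)

```text
time_s: 9.2
eef_pos: [0.6291, -0.2961, 0.0762]
orientation: [-0.076, 0.922, 0.244, 0.291]
ft_force: [0.6, 0.2, -0.0]
grip_width: 0.0116
finger_force: 0.0
```

```bash
python3 - <<'E'
from plan import *
ex,ey,n,M=tilt(29.8)
F=np.array([633.1,-294.5,71.4])
s=manip.get_state(); print(np.round(s["joints"],2),s["ft_force"]); print((np.array(s["eef_pos"])*1000-F)@np.stack([ex,ey,n],1),s["grip_width"],s["finger_force"])
p,d,P,K,T=grab("top"); np.savez("top1.npz",p=p,P=P)
z=P[...,2]; m=(z>.046)&(z<.058)&(p.min(2)>140)&(P[...,0]<.6)&(P[...,1]>-.15)&(P[...,1]<.15)&(P[...,0]>.4)
k,l,st,c=cv2.connectedComponentsWithStats(m.astype(np.uint8))
for i in range(1,k):
    if st[i,4]>50:
        q=P[l==i]; print(cv2.minEnclosingCircle((q[:,:2]*1000).astype(np.float32)),st[i,4],np.median(q[:,2]),np.ptp(q[:,2]))
E
```

```text
[ 0.44  0.79  0.26  1.78 -1.28  0.76  0.59] [ 0.64010975  0.19602319 -0.04362988]
[-0.71578646  0.58246259  6.37599604] 0.011606912394338632 0.0
((517.2145385742188, 61.149269104003906), 34.15371322631836) 810 0.05147060563741179 0.011269437038461838
((499.50653076171875, -33.57911682128906), 34.23695755004883) 807 0.05158967038545281 0.011151317476588929
```

Request:
apply_moves([
  [[0,0,0,0,0,0],[0,0,0,0,0,0],[0,0,0,0,0,0]],
])

```text
time_s: 9.55
eef_pos: [0.6291, -0.2961, 0.0762]
orientation: [-0.076, 0.922, 0.244, 0.291]
ft_force: [-0.3, 0.1, 0.9]
grip_width: 0.0093
finger_force: 35.0
```

Request:
apply_moves([
  [[0,0,-5,0,0,0],[0,0,-15,0,0,0],[0,0,-30,0,0,0],[0,0,-30,0,0,0],[0,0,-20,0,0,0]],
])

```text
time_s: 10.05
eef_pos: [0.5778, -0.3265, 0.1604]
orientation: [-0.075, 0.922, 0.243, 0.291]
ft_force: [-0.3, -1.1, -1.3]
grip_width: 0.0095
finger_force: 35.0
```

```bash
python3 - <<'E'
from plan import *
s=manip.get_state(); print(np.round(s["joints"],2))
plan([((560,-260,200),tilt(20,25)[3]),((507,13.6,190),down(-99.9))],smax=35,amax=.1)
E
```

```text
[ 0.46  0.64  0.35  1.82 -1.14  0.88  0.51]
at [ 577.8 -326.5  160.4] t 10.05 w 9.5
[12.0, -22.0, -8.0, -0.03, -0.06, 0.05]
[11.0, -23.0, -9.0, -0.03, -0.06, 0.05]
[9.0, -22.0, -10.0, -0.02, -0.054, 0.045]
--
[4.0, -34.0, 3.0, -0.01, -0.05, 0.06]
[3.0, -35.0, 3.0, -0.01, -0.05, 0.06]
[1.0, -35.0, 3.0, -0.02, -0.05, 0.07]
[-2.0, -35.0, 2.0, -0.02, -0.05, 0.06]
[-4.0, -35.0, 1.0, -0.01, -0.06, 0.07]
[-6.0, -34.0, 1.0, -0.02, -0.06, 0.06]
[-8.0, -34.0, 1.0, -0.01, -0.05, 0.07]
[-10.0, -33.0, 2.0, -0.015, -0.055, 0.064]
--
```

Lifted with the plate held (opening 9.5 mm). Next I carry it across and level it.

Request:
apply_moves([
  [[12,-22,-8,-0.03,-0.06,0.05],[11,-23,-9,-0.03,-0.06,0.05],[9,-22,-10,-0.02,-0.054,0.045],[4,-34,3,-0.01,-0.05,0.06],[3,-35,3,-0.01,-0.05,0.06]],
])

```text
time_s: 10.55
eef_pos: [0.5473, -0.1895, 0.1972]
orientation: [-0.033, 0.98, 0.11, 0.163]
ft_force: [0.1, 0.3, -1.9]
grip_width: 0.0096
finger_force: 35.0
```

Request:
apply_moves([
  [[1,-35,3,-0.02,-0.05,0.07],[-2,-35,2,-0.02,-0.05,0.06],[-4,-35,1,-0.01,-0.06,0.07],[-6,-34,1,-0.02,-0.06,0.06],[-8,-34,1,-0.01,-0.05,0.07]],
])

```text
time_s: 11.05
eef_pos: [0.5139, -0.0167, 0.1908]
orientation: [-0.006, 0.998, -0.055, 0.027]
ft_force: [0.8, 0.5, -1.5]
grip_width: 0.0097
finger_force: 35.0
```

Request:
apply_moves([
  [[-10,-33,2,-0.015,-0.055,0.064],[0,0,0,0,0,0],[0,0,0,0,0,0],[0,0,0,0,0,0]],
])

```text
time_s: 11.45
eef_pos: [0.5079, 0.0141, 0.1884]
orientation: [-0.001, 0.996, -0.086, 0.0]
ft_force: [0.1, -1.5, -1.0]
grip_width: 0.0097
finger_force: 35.0
```

```bash
python3 - <<'E'
from plan import *
s=manip.get_state(); print(np.round(s["joints"],2),s["ft_force"],s["torque"])
p,d,P,K,T=grab("wrist","w3.png")
e=np.array(s["eef_pos"]); q=P[(np.linalg.norm(P-e,axis=2)<.13)]; h=q[:,2]-e[2]
# plate plane by RANSAC near 6 mm below TCP
q=q[(h<.015)&(h>-.03)]; rng=np.random.default_rng(0);best=0
for _ in range(300):
    a=q[rng.choice(len(q),3,False)]; n=np.cross(a[1]-a[0],a[2]-a[0]); n/=np.linalg.norm(n)+1e-12
    k=(abs((q[::7]-a[0])@n)<.001).sum()
    if k>best: best=k;B=(a[0],n)
c=q[abs((q-B[0])@B[1])<.0015]; n=np.linalg.svd((c-c.mean(0))[::10],full_matrices=False)[2][2]; n*=np.sign(n[2])
print("n",n,"z at TCP",e[2]-(c.mean(0)[2]-((e-c.mean(0))[:2]@n[:2])/n[2]),len(c))
print(cv2.minAreaRect((c[:,:2]*1000).astype(np.float32)))
plan([((507.3,13.6,80),down(-99.9)),((507.3,13.6,64),down(-99.9),3)],smax=30)
E
```

```text
[-0.79  0.49  0.88  1.99 -0.5   0.88 -1.38] [ 0.08214196 -1.46265672 -0.98361226] [-0.05081151  0.16341822 -0.0277675 ]
n [-3.22473688e-04 -2.98292177e-03  9.99995499e-01] z at TCP 0.0065040509842036465 37806
((517.9503173828125, 11.853431701660156), (180.2313232421875, 60.03798294067383), 80.24929809570312)
at [507.9  13.9 188.4] t 11.5 w 9.3
[-0.0, 0.0, 27.0, -0.0, -0.0, -0.0]
[-0.0, 0.0, 27.0, -0.0, -0.0, -0.0]
[-0.0, 0.0, 27.0, -0.0, -0.0, -0.0]
[-1.0, 1.0, 27.0, -0.002, -0.0, -0.0]
--
[0.0, -0.0, 5.0, -0.0, -0.0, -0.0]
[0.0, -0.0, 6.0, -0.0, -0.0, -0.0]
[0.0, -0.0, 5.0, -0.0, -0.0, -0.0]
--
```

View pics/w3.png

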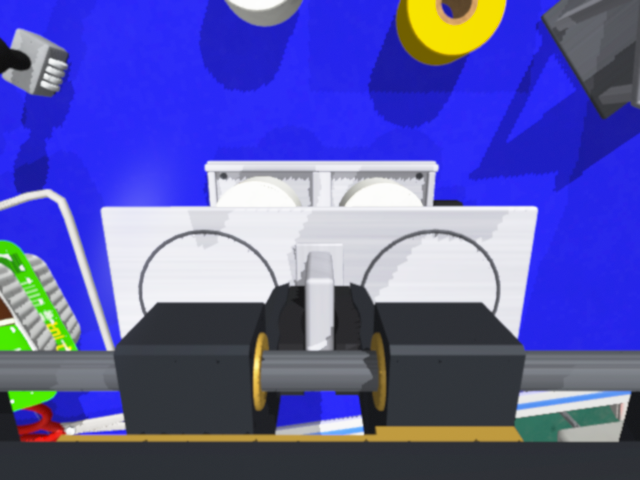

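The plate is level and square to the stand, with its measured outline centred on the tool and both pocket rolls visible beyond it at (262,190) and (380,192). I'll lower it.

Request:
apply_moves([
  [[0,0,27,0,0,0],[0,0,27,0,0,0],[-0.5,0,27,0,0,0],[0,0,27,0,0,0],[0,0,0,0,0,0]],
])

```text
time_s: 12.0
eef_pos: [0.5053, 0.0143, 0.078]
orientation: [-0.0, 0.996, -0.086, -0.003]
ft_force: [-0.8, 0.7, -2.1]
grip_width: 0.0097
finger_force: 35.0
```

Request:
apply_moves([
  [[0,0,6,0,0,0],[0,0,5,0,0,0],[0,0,4,0,0,0],[0,0,0,0,0,0],[0,0,0,0,0,0]],
])

```text
time_s: 12.5
eef_pos: [0.5078, 0.0158, 0.0654]
orientation: [-0.001, 0.996, -0.085, 0.0]
ft_force: [0.3, 0.8, -0.8]
grip_width: 0.01
finger_force: 35.0
```

Request:
apply_moves([
  [[0,0,1,0,0,0],[0,0,0,0,0,0],[0,0,1,0,0,0],[0,0,0,0,0,0],[0,0,0,0,0,0]],
])

```text
time_s: 13.0
eef_pos: [0.5078, 0.0158, 0.0633]
orientation: [-0.001, 0.996, -0.085, 0.0]
ft_force: [-0.9, 0.4, 2.9]
grip_width: 0.0095
finger_force: 35.0
```

```bash
python3 - <<'E'
from plan import *
for i in range(3):
    s=manip.get_state(); print(np.round(s["eef_pos"],4),np.round(s["ft_force"],1)); 
    if i<2: p,d,P,K,T=grab("top" if i else "wrist")
z=P[...,2]; m=(z>.045)&(z<.063)&(P[...,0]<.6)&(abs(P[...,1]-.014)<.12)&(P[...,0]>.4)&(p.min(2)>120)
q=P[m]; print(len(q),np.median(q[:,2]),cv2.minAreaRect((q[:,:2]*1000).astype(np.float32)))
E
```

```text
[0.5078 0.0158 0.0633] [-0.9  0.4  2.9]
[0.5078 0.0158 0.0633] [-0.3  0.1  3.5]
[0.5078 0.0158 0.0633] [-0.9  0.3  3.6]
658 0.05537032697433453 ((502.0970153808594, -19.469100952148438), (108.76280975341797, 80.07618713378906), 80.14324951171875)
```

The plate is touching but sits 2 mm too far towards the stand's +y end. I'll lift it a little, shift it and set it down again.

Request:
apply_moves([
  [[0,0,-3,0,0,0],[-0.3,2,0,0,0,0],[0,0,0,0,0,0],[0,0,2,0,0,0],[0,0,1,0,0,0]],
])

```text
time_s: 13.6
eef_pos: [0.5069, 0.0138, 0.0633]
orientation: [-0.001, 0.996, -0.085, -0.0]
ft_force: [-4.7, 0.9, 17.2]
grip_width: 0.01
finger_force: 35.0
```

Request:
apply_moves([
  [[0,0,0,0,0,0],[0,0,0,0,0,0],[0,0,0,0,0,0]],
])

```text
time_s: 13.9
eef_pos: [0.5069, 0.0138, 0.0633]
orientation: [-0.001, 0.996, -0.085, -0.0]
ft_force: [-1.3, 1.0, 6.0]
grip_width: 0.0097
finger_force: 35.0
```

Request:
apply_moves([
  [[0,0,0,0,0,0],[0,0,0,0,0,0],[0,0,0,0,0,0]],
], grip=34)

```text
time_s: 14.2
eef_pos: [0.507, 0.0138, 0.063]
orientation: [-0.001, 0.996, -0.085, -0.0]
ft_force: [0.0, -0.5, 0.6]
grip_width: 0.0315
finger_force: 0.0
```

Request:
apply_moves([
  [[0,0,-15,0,0,0],[0,0,-30,0,0,0],[0,0,-40,0,0,0],[0,0,-40,0,0,0],[0,0,0,0,0,0]],
])

```text
time_s: 14.7
eef_pos: [0.51, 0.013, 0.1932]
orientation: [-0.002, 0.996, -0.086, 0.004]
ft_force: [0.9, -0.6, -0.3]
grip_width: 0.0341
finger_force: 0.0
```

```bash
python3 - <<'E'
from plan import *
s=manip.get_state(); print(np.round(s["joints"],2))
plan([((426.3,-350.5,110),down(-9.9))],smax=40)
E
```

```text
[-0.8   0.49  0.89  1.99 -0.5   0.89 -1.38]
at [510.   13.  193.2] t 14.7 w 34.1
[-2.0, 31.0, 7.0, 0.0, -0.0, -0.13]
[-6.0, 31.0, 7.0, 0.0, -0.0, -0.13]
[-10.0, 30.0, 7.0, 0.0, -0.0, -0.13]
[-13.0, 28.0, 7.0, 0.0, -0.0, -0.13]
[-17.0, 26.0, 7.0, 0.0, -0.0, -0.13]
[-20.0, 24.0, 7.0, 0.0, -0.0, -0.13]
[-23.0, 21.0, 7.0, 0.0, -0.0, -0.13]
[-26.0, 18.0, 6.0, 0.0, -0.0, -0.13]
[-27.0, 14.0, 7.0, 0.0, -0.0, -0.13]
[-29.0, 10.0, 6.0, 0.0, -0.0, -0.13]
[-30.0, 7.0, 7.0, 0.0, -0.0, -0.13]
[-31.0, 2.0, 6.0, 0.007, -0.005, -0.14]
--
```

Request:
apply_moves([
  [[-2,31,7,0,0,-0.13],[-6,31,7,0,0,-0.13],[-10,30,7,0,0,-0.13],[-13,28,7,0,0,-0.13],[-17,26,7,0,0,-0.13]],
], grip=88)

```text
time_s: 15.2
eef_pos: [0.471, -0.1396, 0.1529]
orientation: [-0.001, 0.971, 0.24, 0.0]
ft_force: [-0.1, -0.1, 0.4]
grip_width: 0.0719
finger_force: 0.0
```

Request:
apply_moves([
  [[-20,24,7,0,0,-0.13],[-23,21,7,0,0,-0.13],[-26,18,6,0,0,-0.13],[-27,14,7,0,0,-0.13],[-29,10,6,0,0,-0.13]],
])

```text
time_s: 15.7
eef_pos: [0.4362, -0.2908, 0.1195]
orientation: [-0.001, 0.843, 0.537, 0.0]
ft_force: [0.4, 0.6, -0.5]
grip_width: 0.0878
finger_force: 0.0
```

Request:
apply_moves([
  [[-30,7,7,0,0,-0.13],[-31,2,6,0,0,-0.14],[0,0,0,0,0,0],[0,0,0,0,0,0],[0,0,0,0,0,0]],
])

```text
time_s: 16.2
eef_pos: [0.4232, -0.3487, 0.1065]
orientation: [-0.001, 0.765, 0.644, 0.001]
ft_force: [0.2, -0.1, -0.6]
grip_width: 0.088
finger_force: 0.0
```

```bash
cat > pl.py <<'E'
from plan import *
p,d,P,K,T=grab("top","t2.png")
z=P[...,2]; m=(z>.045)&(z<.063)&(P[...,0]<.6)&(abs(P[...,1]-.014)<.14)&(P[...,0]>.4)&(p.min(2)>120)
q=P[m]; r=cv2.minAreaRect((q[:,:2]*1000).astype(np.float32)); print(len(q),np.median(q[:,2]),r)
A=np.c_[q[:,:2]-q[:,:2].mean(0),np.ones(len(q))]; print("slope",np.linalg.lstsq(A,q[:,2],rcond=None)[0])
E
python3 pl.py; python3 - <<'E'
from plan import *
plan([((426.3,-350.5,12),down(-9.9))],smax=40)
E
```

```text
3554 0.05555556668541228 ((507.23406982421875, 13.6319580078125), (180.35044860839844, 80.12042236328125), 80.22732543945312)
slope [0.00098315 0.00022726 0.05559105]
at [ 423.5 -348.5  106.5] t 16.25 w 87.7
[-1.0, 1.0, 32.0, -0.0, -0.0, 0.0]
[-0.0, 1.0, 31.0, -0.0, -0.0, 0.0]
[-1.0, 1.0, 32.0, -0.0, -0.003, 0.002]
--
```

The plate lies level at z = 55.6 mm, centred at (507.2, 13.6), yaw −9.8°. Now I pick the next roll.

Request:
apply_moves([
  [[-1,1,32,0,0,0],[0,1,31,0,0,0],[-1,1,31,0,0,0],[0,0,0,0,0,0],[0,0,0,0,0,0]],
])

```text
time_s: 16.75
eef_pos: [0.4257, -0.3514, 0.0128]
orientation: [-0.001, 0.765, 0.644, 0.0]
ft_force: [-0.9, -1.4, -1.0]
grip_width: 0.0878
finger_force: 0.0
```

Request:
apply_moves([
  [[0,0,0,0,0,0],[0,0,0,0,0,0],[0,0,0,0,0,0],[0,0,0,0,0,0],[0,0,0,0,0,0]],
], grip=60, squeeze=20)

```text
time_s: 17.25
eef_pos: [0.4262, -0.3525, 0.0136]
orientation: [0.0, 0.765, 0.644, 0.001]
ft_force: [-0.4, 0.9, 7.1]
grip_width: 0.0678
finger_force: 20.0
```

Request:
apply_moves([
  [[0,0,-20,0,0,0],[0,0,-40,0,0,0],[0,0,-45,0,0,0],[0,0,-45,0,0,0],[0,0,0,0,0,0]],
])

```text
time_s: 17.75
eef_pos: [0.4282, -0.3551, 0.1683]
orientation: [0.004, 0.765, 0.644, 0.002]
ft_force: [0.5, -0.0, -0.7]
grip_width: 0.0675
finger_force: 20.0
```

```bash
python3 - <<'E'
from plan import *
plan([((499.1,-33.7,150),down(-9.9))],smax=40)
E
```

```text
at [ 428.2 -355.1  168.3] t 17.75 w 67.5
[37.0, 2.0, 2.0, 0.0, 0.0, 0.0]
[36.0, 2.0, 2.0, 0.0, 0.0, 0.0]
[37.0, 2.0, 2.0, 0.0, 0.0, 0.0]
[36.0, 1.0, 2.0, 0.0, 0.0, 0.0]
[37.0, 2.0, 2.0, 0.0, 0.0, 0.0]
[36.0, 1.0, 2.0, 0.0, 0.0, 0.0]
[37.0, 2.0, 2.0, 0.0, 0.0, 0.0]
[36.0, 1.0, 2.0, 0.0, 0.0, 0.0]
[37.0, 2.0, 2.0, 0.009, 0.002, 0.001]
--
```

Request:
apply_moves([
  [[37,2,2,0,0,0],[36,2,2,0,0,0],[37,2,2,0,0,0],[36,1,2,0,0,0],[37,2,2,0,0,0]],
])

```text
time_s: 18.25
eef_pos: [0.465, -0.1721, 0.1522]
orientation: [-0.001, 0.765, 0.644, 0.0]
ft_force: [0.5, -0.2, -1.0]
grip_width: 0.0678
finger_force: 20.0
```

Request:
apply_moves([
  [[36,1,2,0,0,0],[37,2,2,0,0,0],[36,1,2,0,0,0],[35,2,2,0,0,0],[0,0,0,0,0,0]],
])

```text
time_s: 18.75
eef_pos: [0.4964, -0.027, 0.1442]
orientation: [-0.002, 0.763, 0.647, 0.001]
ft_force: [0.4, -0.7, -1.8]
grip_width: 0.0675
finger_force: 20.0
```

Request:
apply_moves([
  [[0,0,0,0,0,0],[0,0,0,0,0,0],[0,0,0,0,0,0]],
])

```text
time_s: 19.05
eef_pos: [0.4956, -0.0343, 0.145]
orientation: [-0.001, 0.766, 0.643, 0.0]
ft_force: [0.1, 0.6, -1.7]
grip_width: 0.0671
finger_force: 20.0
```

```bash
cat > rc.py <<'E'
from plan import *
import sys
# where is the held roll relative to the TCP (top face circle, wrist depth)
p,d,P,K,T=grab("wrist"); s=manip.get_state(); e=np.array(s["eef_pos"]); M=q2R(s["orientation"])
L=(P-e)@M*1000
m=(L[...,2]<-24)&(L[...,2]>-32)&(np.hypot(L[...,0],L[...,1])<45)&(p.min(2)>100)
q=L[m]; print("roll pts",len(q),"top at",np.median(q[:,2]),"x range",np.percentile(q[:,0],[.5,99.5]),"y range",np.percentile(q[:,1],[.5,99.5]),"tilt x",np.polyfit(q[:,0],q[:,2],1)[0])
E
python3 rc.py; python3 - <<'E'
from plan import *
plan([((499.1,-34.2,78),down(-9.8)),((499.1,-34.2,70),down(-9.8),2)],smax=35)
E
```

```text
roll pts 16060 top at -27.113547449221677 x range [-30.96399512  34.68427894] y range [-33.04077727  32.41168667] tilt x 0.005090441721664168
at [495.7 -34.1 145. ] t 19.1 w 67.6
[0.0, 2.0, 34.0, -0.0, -0.0, -0.0]
[0.0, 1.0, 33.0, -0.0, -0.002, -0.003]
--
[0.0, 0.0, 4.0, -0.0, 0.0, 0.0]
[0.0, 0.0, 4.0, -0.0, 0.0, 0.0]
--
```

Request:
apply_moves([
  [[-0.5,2,34,0,0,0],[-0.5,1.5,33,0,0,0],[0,0,4,0,0,0],[0,0,3,0,0,0],[0,0,0,0,0,0]],
])

```text
time_s: 19.6
eef_pos: [0.4999, -0.0346, 0.0719]
orientation: [-0.0, 0.765, 0.644, 0.001]
ft_force: [-0.5, 0.5, -1.6]
grip_width: 0.0678
finger_force: 20.0
```

Request:
apply_moves([
  [[0,0,0,0,0,0],[0,0,0,0,0,0],[0,0,0,0,0,0]],
])

```text
time_s: 19.9
eef_pos: [0.4998, -0.0341, 0.0717]
orientation: [-0.0, 0.765, 0.644, 0.001]
ft_force: [-0.5, 0.1, -1.6]
grip_width: 0.0676
finger_force: 20.0
```

Request:
apply_moves([
  [[-0.5,-0.8,0,0,0,0],[0,0,1.5,0,0,0],[0,0,0.7,0,0,0],[0,0,0,0,0,0],[0,0,0,0,0,0]],
])

```text
time_s: 20.4
eef_pos: [0.4985, -0.0345, 0.0696]
orientation: [-0.001, 0.765, 0.644, 0.001]
ft_force: [-4.0, 0.0, 10.6]
grip_width: 0.0678
finger_force: 20.0
```

Request:
apply_moves([
  [[0,0,0.5,0,0,0],[0,0,0,0,0,0],[0,0,0,0,0,0]],
])

```text
time_s: 20.7
eef_pos: [0.4985, -0.0345, 0.0696]
orientation: [-0.001, 0.765, 0.644, 0.001]
ft_force: [-5.6, 0.6, 17.3]
grip_width: 0.0677
finger_force: 20.0
```

Request:
apply_moves([
  [[0,0,-0.8,0,0,0],[0,0,0,0,0,0]],
])

```text
time_s: 20.9
eef_pos: [0.4985, -0.0345, 0.0696]
orientation: [-0.001, 0.765, 0.644, 0.001]
ft_force: [-3.3, 0.6, 9.5]
grip_width: 0.0674
finger_force: 20.0
```

Request:
apply_moves([
  [[0,0,0,0,0,0],[0,0,0,0,0,0],[0,0,0,0,0,0],[0,0,0,0,0,0]],
], grip=88)

```text
time_s: 21.3
eef_pos: [0.4984, -0.0345, 0.069]
orientation: [-0.001, 0.765, 0.644, 0.001]
ft_force: [0.3, -0.3, -0.2]
grip_width: 0.0882
finger_force: 0.0
```

Request:
apply_moves([
  [[0,0,-20,0,0,0],[0,0,-40,0,0,0],[0,0,-40,0,0,0],[0,0,0,0,0,0]],
])

```text
time_s: 21.7
eef_pos: [0.5017, -0.035, 0.1734]
orientation: [0.002, 0.765, 0.644, 0.004]
ft_force: [0.6, -0.5, -0.1]
grip_width: 0.0885
finger_force: 0.0
```

```bash
python3 - <<'E'
from plan import *
print(np.round(manip.get_state()["joints"],2))
# roll 1: close along world y (tool y at +80 or -100)
for yw in (80,-100): print(yw); plan([((690,20,160),down(yw)),((696.3,24.5,115),down(yw))],smax=40)
E
```

```text
[-0.34  0.39  0.4   2.01 -0.22  0.78  0.02]
80
at [501.7 -35.  173.4] t 21.7 w 88.5
[7.0, 15.0, 1.0, 0.0, 0.0, -0.13]
[5.0, 15.0, 1.0, 0.0, 0.0, -0.13]
[3.0, 16.0, 1.0, 0.0, 0.0, -0.13]
[1.0, 16.0, 1.0, 0.0, 0.0, -0.13]
[-1.0, 16.0, 1.0, 0.0, 0.0, -0.13]
[-3.0, 16.0, 1.0, 0.0, 0.0, -0.13]
[-5.0, 16.0, 2.0, 0.0, 0.0, -0.13]
[-7.0, 15.0, 1.0, 0.0, 0.0, -0.13]
[-9.0, 14.0, 2.0, 0.0, 0.0, -0.13]
[-11.0, 12.0, 1.0, 0.0, 0.0, -0.13]
[-12.0, 11.0, 2.0, 0.0, 0.0, -0.13]
[-14.0, 9.0, 1.0, 0.004, 0.007, -0.138]
--
[-3.0, 3.0, 23.0, 0.0, 0.0, -0.0]
[-2.0, 3.0, 22.0, 0.0, 0.0, -0.0]
--
-100
at [501.7 -35.  173.4] t 21.7 w 88.5
[7.0, 15.0, 1.0, 0.0, -0.0, 0.13]
[9.0, 14.0, 1.0, 0.0, -0.0, 0.13]
[11.0, 12.0, 1.0, 0.0, -0.0, 0.13]
[12.0, 11.0, 1.0, 0.0, -0.0, 0.13]
[14.0, 9.0, 1.0, 0.0, -0.0, 0.13]
[15.0, 7.0, 1.0, -0.0, -0.0, 0.13]
[15.0, 5.0, 2.0, -0.0, -0.0, 0.13]
[16.0, 3.0, 1.0, -0.0, -0.0, 0.13]
[16.0, 1.0, 2.0, -0.0, -0.0, 0.13]
[16.0, -1.0, 1.0, -0.0, -0.0, 0.13]
[16.0, -2.0, 2.0, -0.0, -0.0, 0.14]
[16.0, -5.0, 1.0, -0.003, -0.008, 0.133]
--
[3.0, -3.0, 23.0, -0.0, 0.0, 0.0]
[3.0, -3.0, 22.0, -0.0, 0.0, 0.0]
--
```

Request:
apply_moves([
  [[7,15,1,0,0,-0.13],[5,15,1,0,0,-0.13],[3,16,1,0,0,-0.13],[1,16,1,0,0,-0.13],[-1,16,1,0,0,-0.13]],
])

```text
time_s: 22.2
eef_pos: [0.5762, -0.0124, 0.1631]
orientation: [-0.001, 0.517, 0.856, 0.001]
ft_force: [-1.1, -0.4, -0.4]
grip_width: 0.0879
finger_force: 0.0
```

Request:
apply_moves([
  [[-3,16,1,0,0,-0.13],[-5,16,2,0,0,-0.13],[-7,15,1,0,0,-0.13],[-9,14,2,0,0,-0.13],[-11,12,1,0,0,-0.13]],
])

```text
time_s: 22.7
eef_pos: [0.6551, 0.0115, 0.1558]
orientation: [-0.001, 0.217, 0.976, 0.001]
ft_force: [-0.2, -0.4, -0.4]
grip_width: 0.0883
finger_force: 0.0
```

Request:
apply_moves([
  [[-12,11,2,0,0,-0.13],[-14,9,1,0,0,-0.138],[0,0,0,0,0,0],[0,0,0,0,0,0]],
])

```text
time_s: 23.1
eef_pos: [0.6859, 0.02, 0.1531]
orientation: [-0.001, 0.089, 0.996, 0.001]
ft_force: [0.2, 0.1, 0.1]
grip_width: 0.0882
finger_force: 0.0
```

```bash
python3 - <<'E'
from plan import *
p,d,P,K,T=grab("wrist","w4.png"); z=P[...,2]
m=(z>.035)&(z<.045)&(np.hypot(P[...,0]-.696,P[...,1]-.0245)<.045)&(p.min(2)>100)
print(m.sum(),cv2.minEnclosingCircle((P[m][:,:2]*1000).astype(np.float32)))
t=(z>.008)&(P[...,0]>.71)&(P[...,0]<.76)&(abs(P[...,1]-.0245)<.08)&(np.hypot(P[...,0]-.696,P[...,1]-.0245)>.045)
if t.any(): q=P[t]; print("tray xmin",q[:,0].min(),"z max by x",[(a,round(np.nanmax(q[(q[:,0]<a+.01),2]),3)) for a in (.71,.72,.73,.74) if (q[:,0]<a+.01).any()])
plan([((696.3,24.5,90),down(80)),((696.3,24.5,14),down(80))],smax=35)
E
```

```text
6204 ((697.0653076171875, 24.518199920654297), 34.36684036254883)
tray xmin 0.730256428606397 z max by x [(0.73, np.float64(0.024)), (0.74, np.float64(0.057))]
at [685.8  19.7 153.4] t 23.15 w 87.9
[-5.0, 3.0, 32.0, 0.0, -0.0, -0.0]
[-5.0, 3.0, 31.0, 0.002, -0.002, -0.003]
--
[0.0, 0.0, 25.0, -0.0, -0.0, 0.0]
[0.0, 0.0, 26.0, -0.0, -0.0, 0.0]
[0.0, 0.0, 25.0, -0.0, -0.0, 0.0]
--
```

View pics/w4.png

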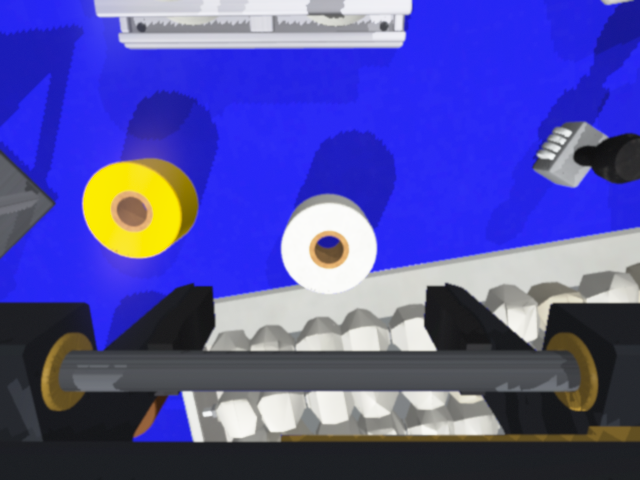

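The roll is at (329,245) in the image, with the tray edge just beyond it, which the fingers clear. I'll descend and grip.

Request:
apply_moves([
  [[-5,3,32,0,0,0],[-5,3,31,0,0,0],[0,0,25,0,0,0],[0,0,25,0,0,0],[0,0,22,0,0,0]],
])

```text
time_s: 23.65
eef_pos: [0.6964, 0.0242, 0.0179]
orientation: [-0.001, 0.088, 0.996, 0.001]
ft_force: [0.9, -0.4, -0.4]
grip_width: 0.0876
finger_force: 0.0
```

Request:
apply_moves([
  [[0,0,0,0,0,0],[0,0,0,0,0,0]],
])

```text
time_s: 23.85
eef_pos: [0.6972, 0.0244, 0.0196]
orientation: [-0.0, 0.088, 0.996, 0.001]
ft_force: [-0.1, 0.3, 0.6]
grip_width: 0.0879
finger_force: 0.0
```

Request:
apply_moves([
  [[0,0,0,0,0,0],[0,0,0,0,0,0],[0,0,0,0,0,0],[0,0,0,0,0,0],[0,0,0,0,0,0]],
], grip=60, squeeze=20)

```text
time_s: 24.35
eef_pos: [0.6984, 0.0246, 0.0205]
orientation: [0.001, 0.087, 0.996, 0.001]
ft_force: [-1.4, 0.2, 6.2]
grip_width: 0.0675
finger_force: 20.0
```

Request:
apply_moves([
  [[0,0,-20,0,0,0],[0,0,-40,0,0,0],[0,0,-45,0,0,0],[0,0,-35,0,0,0],[0,0,0,0,0,0]],
])

```text
time_s: 24.85
eef_pos: [0.7015, 0.0243, 0.1668]
orientation: [0.005, 0.087, 0.996, 0.002]
ft_force: [0.1, -0.6, -0.4]
grip_width: 0.0675
finger_force: 20.0
```

```bash
python3 - <<'E'
from plan import *
plan([((515.4,60.9,155),down(-9.8))],smax=40)
E
```

```text
at [701.5  24.3 166.8] t 24.85 w 67.5
[16.0, 0.0, 1.0, 0.0, 0.0, 0.13]
[16.0, -2.0, 1.0, 0.0, 0.0, 0.13]
[15.0, -4.0, 1.0, 0.0, 0.0, 0.13]
[15.0, -6.0, 1.0, 0.0, 0.0, 0.13]
[14.0, -7.0, 1.0, 0.0, 0.0, 0.13]
[13.0, -9.0, 1.0, 0.0, 0.0, 0.13]
[11.0, -11.0, 1.0, 0.0, -0.0, 0.13]
[10.0, -12.0, 1.0, 0.0, -0.0, 0.13]
[8.0, -13.0, 0.0, 0.0, -0.0, 0.13]
[7.0, -15.0, 1.0, 0.0, -0.0, 0.13]
[4.0, -15.0, 0.0, 0.01, -0.0, 0.13]
[3.0, -16.0, 1.0, 0.001, -0.003, 0.137]
--
```

Request:
apply_moves([
  [[16,0,1,0,0,0.13],[16,-2,1,0,0,0.13],[15,-4,1,0,0,0.13],[15,-6,1,0,0,0.13],[14,-7,1,0,0,0.13]],
])

```text
time_s: 25.35
eef_pos: [0.6182, 0.0391, 0.154]
orientation: [-0.001, 0.403, 0.915, 0.001]
ft_force: [0.8, -0.4, -1.1]
grip_width: 0.0678
finger_force: 20.0
```

Request:
apply_moves([
  [[13,-9,1,0,0,0.13],[11,-11,1,0,0,0.13],[10,-12,1,0,0,0.13],[8,-13,0,0,0,0.13],[7,-15,1,0,0,0.13]],
])

```text
time_s: 25.85
eef_pos: [0.5413, 0.0549, 0.1502]
orientation: [-0.001, 0.674, 0.739, 0.001]
ft_force: [-0.3, 0.3, -1.2]
grip_width: 0.0674
finger_force: 20.0
```

Request:
apply_moves([
  [[4,-15,0,0,0,0.13],[3,-16,1,0,0,0.137],[0,0,0,0,0,0],[0,0,0,0,0,0],[0,0,0,0,0,0]],
])

```text
time_s: 26.35
eef_pos: [0.5121, 0.0608, 0.1495]
orientation: [-0.0, 0.764, 0.645, 0.001]
ft_force: [-0.2, 0.7, -0.8]
grip_width: 0.0674
finger_force: 20.0
```

```bash
sed -i 's/<-24)/<-15)/' rc.py; python3 rc.py; python3 - <<'E'
from plan import *
plan([((515.4,60.9,84),down(-9.8))],smax=35)
E
```

```text
roll pts 14914 top at -20.47232331398225 x range [-31.17492938  34.6370894 ] y range [-33.06819971  32.53959716] tilt x 0.008095177707684918
at [512.1  60.7 149.5] t 26.4 w 67.2
[0.0, 2.0, 33.0, 0.0, -0.0, 0.0]
[1.0, 1.0, 32.0, 0.0, -0.002, 0.002]
--
```

Request:
apply_moves([
  [[-0.4,2,33,0,0,0],[0,1.3,32,0,0,0],[0,0,5,0,0,0],[0,0,0,0,0,0],[0,0,0,0,0,0]],
])

```text
time_s: 26.9
eef_pos: [0.5154, 0.06, 0.0804]
orientation: [-0.0, 0.765, 0.644, 0.001]
ft_force: [1.0, -0.3, -1.6]
grip_width: 0.067
finger_force: 20.0
```

Request:
apply_moves([
  [[0,0,0,0,0,0],[0,0,0,0,0,0]],
])

```text
time_s: 27.1
eef_pos: [0.5151, 0.0603, 0.0803]
orientation: [-0.0, 0.765, 0.644, 0.001]
ft_force: [-0.0, -0.0, -0.9]
grip_width: 0.0675
finger_force: 20.0
```

Request:
apply_moves([
  [[0,0,2,0,0,0],[0,0,1.2,0,0,0],[0,0,0.6,0,0,0],[0,0,0,0,0,0],[0,0,0,0,0,0]],
])

```text
time_s: 27.6
eef_pos: [0.5146, 0.0604, 0.0764]
orientation: [-0.001, 0.765, 0.644, 0.001]
ft_force: [-3.5, -0.1, 11.2]
grip_width: 0.0675
finger_force: 20.0
```

Contact. I'll ease off, release, retreat and check.

Request:
apply_moves([
  [[0,0,-0.4,0,0,0],[0,0,0,0,0,0]],
])

```text
time_s: 27.8
eef_pos: [0.5146, 0.0604, 0.0764]
orientation: [-0.001, 0.765, 0.644, 0.001]
ft_force: [-1.5, 0.0, 7.9]
grip_width: 0.0674
finger_force: 20.0
```

Request:
apply_moves([
  [[0,0,0,0,0,0],[0,0,0,0,0,0],[0,0,0,0,0,0],[0,0,0,0,0,0]],
], grip=88)

```text
time_s: 28.2
eef_pos: [0.5143, 0.0601, 0.0758]
orientation: [-0.001, 0.765, 0.644, 0.001]
ft_force: [-1.1, -0.2, -0.7]
grip_width: 0.0883
finger_force: 0.0
```

Request:
apply_moves([
  [[0,0,-20,0,0,0],[0,0,-40,0,0,0],[0,0,-45,0,0,0],[0,0,-45,0,0,0]],
])

```text
time_s: 28.6
eef_pos: [0.5139, 0.0596, 0.2273]
orientation: [-0.001, 0.765, 0.644, 0.0]
ft_force: [0.7, 1.4, 0.4]
grip_width: 0.0881
finger_force: 0.0
```

Request:
apply_moves([
  [[45,0,0,0,0,0],[45,0,0,0,0,0],[45,0,0,0,0,0],[45,0,0,0,0,0],[0,0,0,0,0,0]],
])

```text
time_s: 29.1
eef_pos: [0.544, 0.2453, 0.2256]
orientation: [-0.002, 0.762, 0.648, 0.002]
ft_force: [-0.1, 0.1, -0.1]
grip_width: 0.0884
finger_force: 0.0
```

Request:
apply_moves([
  [[40,0,0,0,0,0],[0,0,0,0,0,0],[0,0,0,0,0,0]],
])

```text
time_s: 29.4
eef_pos: [0.5513, 0.277, 0.2258]
orientation: [-0.001, 0.764, 0.645, 0.0]
ft_force: [-0.2, 0.2, -0.5]
grip_width: 0.0879
finger_force: 0.0
```

```bash
python3 - <<'E'
from plan import *
p,d,P,K,T=grab("top"); cv2.imwrite("pics/t3.png",cv2.resize(p[150:380,150:510,::-1],None,fx=2,fy=2))
z=P[...,2]
def f(a,b,n):
    m=(z>a)&(z<b)&(P[...,0]<.6)&(abs(P[...,1]-.014)<.14)&(P[...,0]>.4)&(p.min(2)>100)
    k,l,st,c=cv2.connectedComponentsWithStats(m.astype(np.uint8))
    for i in range(1,k):
        if st[i,4]>100:
            q=P[l==i]; A=np.c_[q[:,:2]-q[:,:2].mean(0),np.ones(len(q))]
            print(n,np.median(q[:,2]).round(4),cv2.minEnclosingCircle((q[:,:2]*1000).astype(np.float32)),cv2.minAreaRect((q[:,:2]*1000).astype(np.float32)),"slope",np.linalg.lstsq(A,q[:,2],rcond=None)[0][:2].round(3))
f(.09,.102,"roll"); f(.048,.062,"plate")
s=manip.get_state(); print(s["time_s"],s["eef_pos"])
E
```

```text
roll 0.0955 ((514.4813232421875, 61.31687927246094), 34.27072525024414) ((514.1217651367188, 61.36345291137695), (66.9599609375, 66.65754699707031), 0.6741871237754822) slope [-0.003  0.002]
roll 0.0954 ((498.45220947265625, -33.1326789855957), 34.14023208618164) ((498.26593017578125, -33.1464958190918), (66.46913146972656, 66.619140625), 89.89888000488281) slope [-0.005 -0.001]
plate 0.0557 ((507.14898681640625, 13.31570816040039), 97.2787857055664) ((507.31805419921875, 13.608207702636719), (180.4538116455078, 80.3157730102539), 80.40165710449219) slope [-0.002  0.   ]
29.45 [0.55157345 0.27569774 0.22598084]
```

View pics/t3.png

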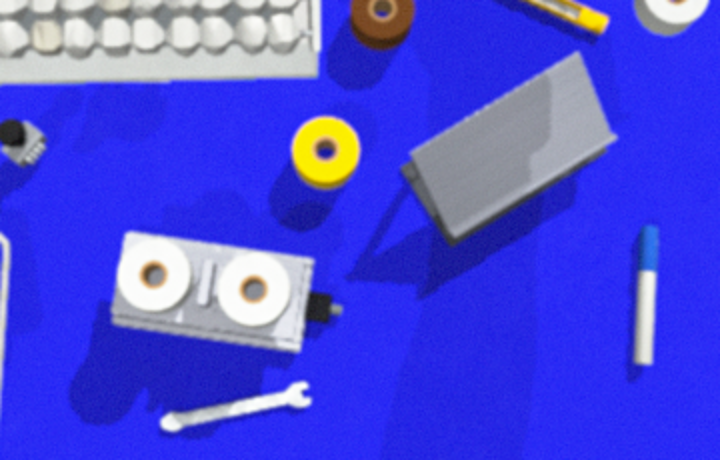

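The plate lies centred and square on the stand. Both top rolls, at (153,274) and (254,288), are level and within about 1 mm of their marks. The stamp, spanner and marker look untouched.

```bash
python3 -c "
from bench import manip
print(manip.hand_in())"
```

```text
the job is handed in; nothing more can be done
None
```

The job is done and handed in at about 29.5 s: a roll sits flat in the pin pocket, the plate lies level and square over the two rolls, and the other two rolls stand within about 1 mm of its circle marks. I judged the pin to be down from that roll's height, not by seeing the pin.

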